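Clear the burnt-out tealights after the film

ROBOT

A 7-joint arm with a two-finger parallel gripper is mounted at the origin on the work surface. World frame = base frame: x ahead of the robot, y to its left, z up, the work surface at z = 0. Lengths are in m, angles in rad, forces in N, time in s.
With the tool pointing down it reaches from about 0.425 to 0.925 m from the base axis. Payload 6.8 kg.
Tool frame: the origin (TCP) lies at the very end of the fingers, on their centre line; the grasp point (between the pads) lies env.pinch_z behind it (env.pinch_z is the distance from the TCP to the grasp point, in m); z points along the fingers, y is the line along which they close (so a half turn about z gives the same grasp; the last joint's range is limited). The gripper opens to 85 mm and grips with 20 to 120 N. Pads are 22 mm wide; open, the fingers measure 114 mm over their backs; the gripper's body (76 mm by 85 mm) begins 54 mm behind the grasp point. The pads swing forward as they close: fully open they stand 13 mm farther back than shut.
Start: joints at [-1.372, 0.477, 0.022, 1.555, -0.011, 1.109, -0.083], TCP at [0.204, 0.643, 0.231] pointing down, gripper open.
Joint ranges: [-2.96, 2.96], [-0.34, 2.1], [-1.41, 1.46], [0.24, 2.44], [-1.37, 4.51], [0.17, 1.92], [-2.96, 2.96]. Speed limits (rad/s): [2.39, 2.39, 3.14, 3.14, 3.14, 3.14, 3.14].

INTERFACE

Orientations are given as a unit quaternion [w, x, y, z].
In Python, from rig import env gives the robot as it stands. The module is installed in compiled form; this text tells all that it offers.
- The arm moves only by the tool play_rows, never from a script. Its argument "commands" is a list of rows, each an object with "dp": the shift along the world's x, y, z normalised to -1 to 1, where 1 is 0.075 m, a list of three; "yaw": the turn about the world's z normalised to -1 to 1, where 1 is 1.5 rad; "jaw": the opening, from 0 (shut) to 1 (fully open). A call has 1 to 8 rows; each row shifts and turns the commanded pose from where the row before left it; what a row does not reach is not made up. A row lasts 1/8 s, in which the tool goes at most 62.5 mm and 10.7 degrees, less where a joint would pass 70% of its speed; a pose out of reach is approached as far as the arm can. A call with a number of a shift or a turn outside -1 to 1 is refused whole. A call with a gripper value outside its range is refused whole. The fingers move at their own pace and stop on an object; the grip force is fixed at half the most. Time passes only in rows, so rows that do not move let the fingers close. It gives the time, the measured TCP pose, the force and the opening at its end, in the units of the state.
- env.get_state(): the state, without advancing time (a new reading comes with each control period).
- env.camera(name): name is "scene" or "top"; returns the picture (420x560x3 uint8, red, green, blue); there is no depth.
- env.get_calibration(name): a dict with "fx", "fy", "cx", "cy" (pixels), "cam_to_world" (4x4, takes a point from camera to world coordinates). Camera axes: x right, y down, z forward; pixel columns grow to the right and rows downward; lengths in m; the calibration is good to about 2 mm. A picture is of the moment at which its call begins. get_calibration takes no time and is no camera call.
- env.job_done(): hands the job in, once; it reports no verdict.
The state is a dict: "t": time; "joint_positions": joint angles; "joint_vel": joint speeds; "tau": joint torques, N m; "ee_pos": TCP position; "eef_rot": TCP orientation; "force": force on the tool from outside, world axes, zero at the start; "ft_torque": the same for the moment, N m; "gripper_width": opening from 0.0 (shut) to 1.0 (fully open).
Only numpy, scipy, OpenCV 4.12 (cv2) and the standard library are available. Lean on these libraries where they do the work, as an engineer would, in place of code of your own. Each camera call takes 0.05 s, during which the arm holds its last target. There are 200 camera calls.

TASK

The film is over: sweep the three burnt-out tealights along the dark serving stand with your closed fingers and push them over its open end, so that all three drop into the grey tray tucked under that end. Only push them, gently: their foil cups crumple if squeezed or pressed, and they must not be picked up or lifted. Leave the pillar candle, the bowl, the bucket and the remote control where they are.

Things in the scene. Friction and masses are not known exactly. Their poses are not given: they have to be found in the camera images.
- tealight0: burnt-out tealight: round cup of thin aluminium filled level with white wax, 38 mm across, 16 mm high, 11 to 21 g, loose on the stand's board. Origin: centre of its underside; z up. Each tealight and the candle stands in a lane of its own along the stand's y (lanes about 58 mm apart), so each tealight has a free straight way to either end
- tealight1: burnt-out tealight: round cup of thin aluminium filled level with white wax, 38 mm across, 16 mm high, 11 to 21 g, loose on the stand's board. Origin: centre of its underside; z up. Each tealight and the candle stands in a lane of its own along the stand's y (lanes about 58 mm apart), so each tealight has a free straight way to either end
- tealight2: burnt-out tealight: round cup of thin aluminium filled level with white wax, 38 mm across, 16 mm high, 11 to 21 g, loose on the stand's board. Origin: centre of its underside; z up. Each tealight and the candle stands in a lane of its own along the stand's y (lanes about 58 mm apart), so each tealight has a free straight way to either end
- stand: dark wooden serving stand on four feet, fixed: flat board 240 mm along its x, 260 mm along its y, 15 mm thick, its top 60 mm above the table. Low rims (6 mm thick, 7 mm high) along its two edges at x = +-120 mm; its two ends at y = +-130 mm have no rim and are open. Origin: at table level under the board's centre
- tray: grey open tray, fixed, on the table, tucked 15 mm under one open end of the stand (+y end in some starts, -y end in others), square with it: 230 mm along its x, 120 mm along its y, 42 mm high, walls and floor 4 mm; rim 18 mm below the board's top. What is pushed over that end falls into it. Origin: on the table under its centre, 175 mm from the stand's origin along the stand's +y or -y
- candle: short unburnt white pillar candle standing loose on the stand's board among the tealights, 48 mm across, 36 mm high (44 mm with its wick), 80 g; to be left alone. Origin: centre of its underside
- dip_bowl: small white bowl standing loose on the table at the other open end of the stand, clear of the board: rim 84 mm across, 42 mm high; to be left alone. Origin: centre of its underside
- bucket: white popcorn bucket, empty, loose on the table to the robot's left, 156 mm across, 150 mm high; to be left alone. Origin: centre of its underside
- remote: black remote control lying loose on the table to the robot's right, 165 x 45 x 18 mm, long along its own x; to be left alone. Origin: centre of its underside
Things that resemble listed ones, but are neither listed nor needed, are in the scene too. What is shaped like the tealight0 but brown is not meant. Leave any blue or red look-alike of the tealight2 alone.

How it is judged:
At the end, for the whole second after the job is handed in: All three tealights lie at rest inside the grey tray (origin within the tray's outline and less than 45 mm above the table, any way up), and the candle, the dip bowl, the bucket and the remote control are within 15 mm of where they started, the candle upright (x of tealight0 in the frame of tray between -0.115 and 0.115 m and y of tealight0 in the frame of tray between -0.06 and 0.06 m and height (world z) of each of tealight0, tealight1, tealight2 below 0.045 m and linear speed of each of tealight0, tealight1, tealight2 below 0.02 m/s and x of tealight1 in the frame of tray between -0.115 and 0.115 m and y of tealight1 in the frame of tray between -0.06 and 0.06 m and x of tealight2 in the frame of tray between -0.115 and 0.115 m and y of tealight2 in the frame of tray between -0.06 and 0.06 m and distance of each of candle, dip_bowl, bucket, remote from where it was at the start of the episode below 0.015 m and angle between candle's own z axis and vertical below 0.15 rad); the robot touches nothing.
It fails at once if a tealight is lifted or carried (its underside more than 25 mm above the stand's board) (height (world z) of any of tealight0, tealight1, tealight2 above 0.085 m).
It fails at once if a tealight is squeezed, jammed or pressed by the fingers with more than 15 N (contact force between the fingers and tealight0 above 15 N or contact force between the fingers and tealight1 above 15 N or contact force between the fingers and tealight2 above 15 N).
It fails at once if the pillar candle, dip bowl, bucket or remote control is shifted more than 15 mm, or the candle is tipped (distance of any of candle, dip_bowl, bucket, remote from where it was at the start of the episode above 0.015 m or angle between candle's own z axis and vertical above 0.3 rad).
It also fails if it takes over 54 s, if anything falls off the work surface, if the arm or the gripper's body presses on something with over 40 N, if the wrist force passes 120 N, or if a joint passes its speed limit or range.

## Working session

There is one attempt and no reset: what is moved stays moved. The work goes in short steps, Python scripts to look and compute and a tool call to move; the robot and the scene stay as the last step left them, time stands still between calls to the robot, and variables do not carry over. Pictures are saved under pics/ and viewed, on a budget of 10 in all, crops included, one or two more only if the job needs it, and the job is handed in when it is done.

Besides the shell and the picture viewer there is one more tool, called as a command line: name --argument value ..., lists and objects as JSON in quotes. play_rows: Moves the arm, as the interface text tells. Its arguments: {"type":"object","properties":{"commands":{"type":"array","items":{"type":"object","properties":{"dp":{"type":"array","items":{"type":"number","minimum":-1,"maximum":1}},"yaw":{"type":"number","minimum":-1,"maximum":1},"jaw":{"type":"number"}}}}},"required":["commands"]}

```bash
mkdir -p pics
cat > h.py <<'E'
import numpy as np, cv2
from rig import env
def ray(name,px,z):
    c=env.get_calibration(name);T=np.array(c["cam_to_world"])
    px=np.atleast_2d(px).astype(float)
    d=np.c_[(px[:,0]-c["cx"])/c["fx"],(px[:,1]-c["cy"])/c["fy"],np.ones(len(px))]@T[:3,:3].T
    return T[:3,3]+d*((z-T[2,3])/d[:,2])[:,None]
def proj(name,p):
    c=env.get_calibration(name);T=np.array(c["cam_to_world"])
    q=(np.atleast_2d(p)-T[:3,3])@T[:3,:3]
    return np.c_[q[:,0]/q[:,2]*c["fx"]+c["cx"],q[:,1]/q[:,2]*c["fy"]+c["cy"]]
def shot(name,f):
    im=cv2.cvtColor(env.camera(name),cv2.COLOR_RGB2BGR);cv2.imwrite(f,im);return im
E
python3 - <<'E'
from h import *
a=shot("top","pics/top0.png");b=shot("scene","pics/scene0.png")
for n in("top","scene"):
    c=env.get_calibration(n);print(n,c["fx"],c["cx"],np.round(c["cam_to_world"],3).tolist())
s=env.get_state();print(s["t"],s["ee_pos"],s["eef_rot"],s["gripper_width"],env.pinch_z)
E
```

```text
top 396.1074751002333 279.8894882510707 [[0.002, -0.996, 0.091, 0.477], [-1.0, -0.004, -0.015, 0.025], [0.016, -0.091, -0.996, 1.308], [0.0, 0.0, 0.0, 1.0]]
scene 468.1220638155154 270.9863995114283 [[0.887, 0.252, -0.388, 1.044], [0.462, -0.462, 0.757, -0.88], [0.011, -0.85, -0.526, 0.695], [0.0, 0.0, 0.0, 1.0]]
0.1 [0.20370815 0.64297675 0.23041677] [-7.10125515e-05  1.52787520e-01  9.88258728e-01 -8.09920194e-04] 1.0005957256648828 0.0187
```

View pics/top0.png

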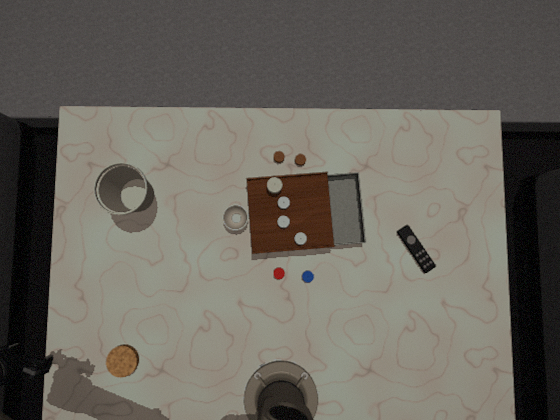

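View pics/scene0.png

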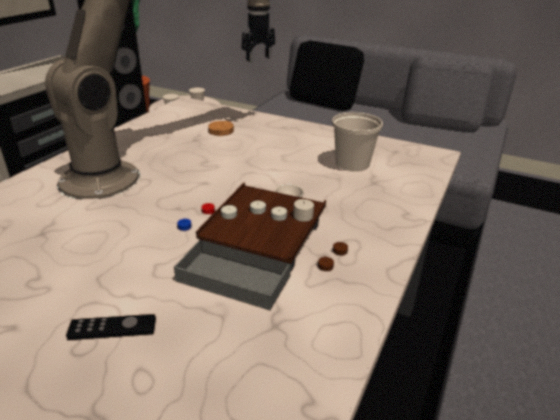

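The top view shows the tray at the board's right end, which is world -y, and the bowl at (235,218). On the board are white discs at (274,185), (283,202), (283,222) and (300,239). Look-alikes: brown at (279,157) and (300,160), red (279,273), blue (308,277), all on the table. The candle must be the tall one at (274,185), so the other three are the tealights.

Run:
```python
from h import *
im=cv2.imread("pics/top0.png")
hsv=cv2.cvtColor(im,cv2.COLOR_BGR2HSV)
# board: brown mask
m=cv2.inRange(hsv,(0,100,25),(20,255,140));n,l,st,ce=cv2.connectedComponentsWithStats(m)
i=1+st[1:,4].argmax();cs,_=cv2.findContours((l==i).astype(np.uint8),0,2)
c=cv2.convexHull(max(cs,key=cv2.contourArea));r=cv2.minAreaRect(c);box=cv2.boxPoints(r)
W=ray("top",box,.063);print("board px",box.round(1).tolist());print(W.round(4).tolist())
print("sides",[np.linalg.norm(W[k]-W[k-1]).round(4) for k in range(4)],"ctr",W.mean(0).round(4))
for k in range(4):
    d=W[k]-W[k-1];print("ang",np.degrees(np.arctan2(d[1],d[0])).round(2))
inside=cv2.fillConvexPoly(np.zeros(m.shape,np.uint8),c,255)
w=cv2.inRange(im,(95,95,95),(255,255,255))&inside
n,l,st,ce=cv2.connectedComponentsWithStats(w)
for k in range(1,n):
    if st[k,4]>20: print(ce[k].round(1),st[k],ray("top",ce[k],.076)[0].round(4),ray("top",ce[k],.096)[0].round(4))
g=cv2.inRange(im,(0,0,0),(255,255,255))
crop=cv2.resize(im[140:290,205:405],None,fx=4,fy=4,interpolation=cv2.INTER_CUBIC);cv2.imwrite("pics/crop0.png",crop)
```

```text
board px [[245.6999969482422, 178.1999969482422], [327.8999938964844, 171.3000030517578], [334.1000061035156, 246.5], [251.89999389648438, 253.3000030517578]]
[[0.6951, 0.1148, 0.063], [0.7185, -0.147, 0.063], [0.4796, -0.1645, 0.063], [0.4578, 0.0929, 0.063]]
sides [np.float64(0.2383), np.float64(0.2628), np.float64(0.2395), np.float64(0.2583)] ctr [ 0.5877 -0.026   0.063 ]
ang 5.28
ang -84.89
ang -175.79
ang 94.86
[274.1 184.3] [267 177  15  15 178] [0.6738 0.0245 0.076 ] [0.6706 0.0245 0.096 ]
[283.4 202. ] [278 197  12  11 114] [ 0.618  -0.0047  0.076 ] [ 0.6157 -0.0042  0.096 ]
[283.2 221. ] [277 216  13  11 114] [ 0.5584 -0.0042  0.076 ] [ 0.5571 -0.0037  0.096 ]
[300.1 237.8] [294 232  13  12 117] [ 0.5063 -0.057   0.076 ] [ 0.5058 -0.0557  0.096 ]
```

View pics/crop0.png

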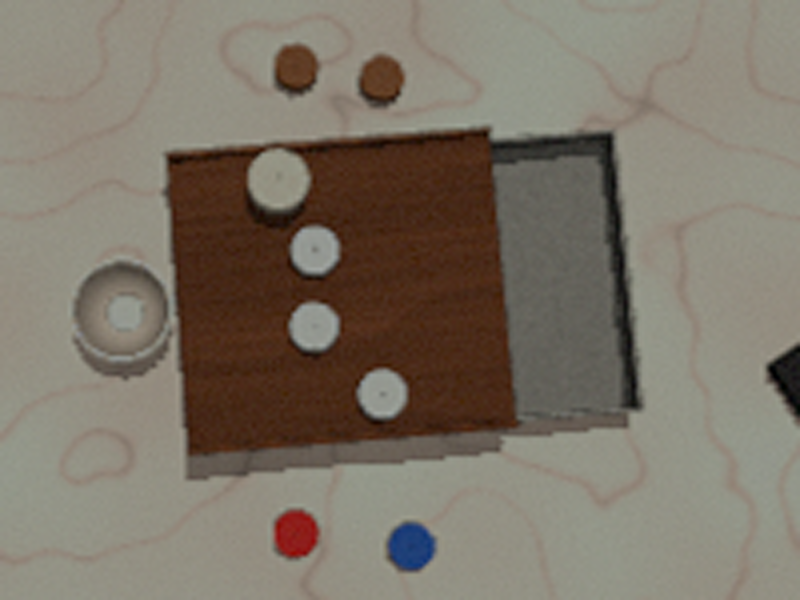

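The crop confirms it: the candle is the large disc with side visible at crop (278,182), and the tealights are at crop (315,250), (314,327) and (382,393). The board measures 0.239 x 0.260 m and the lane offsets are about ±29 and ±87 mm, which matches the description. Moving now to above the start point behind the far tealight, jaws shut.

play_rows --commands '[{"dp": [0.42, -0.6, 0], "yaw": 0.09, "jaw": 0}, {"dp": [0.42, -0.6, 0], "yaw": 0.09, "jaw": 0}, {"dp": [0.42, -0.6, 0], "yaw": 0.08, "jaw": 0}, {"dp": [0.42, -0.6, 0], "yaw": 0, "jaw": 0}, {"dp": [0.42, -0.6, 0], "yaw": 0, "jaw": 0}, {"dp": [0.42, -0.6, 0], "yaw": 0, "jaw": 0}, {"dp": [0.42, -0.6, 0], "yaw": 0, "jaw": 0}, {"dp": [0.42, -0.6, 0], "yaw": 0, "jaw": 0}]'

```text
t: 1.1
ee_pos: [0.4565, 0.2818, 0.2312]
eef_rot: [-0.0, -0.042, 0.999, -0.0]
force: [1.0, 0.5, 0.8]
gripper_width: -0.001
```

play_rows --commands '[{"dp": [0.42, -0.6, 0], "yaw": 0, "jaw": 0}, {"dp": [0.42, -0.6, 0], "yaw": 0, "jaw": 0}, {"dp": [0.42, -0.6, 0], "yaw": 0, "jaw": 0}, {"dp": [0.42, -0.6, 0], "yaw": 0, "jaw": 0}, {"dp": [0.2, -0.3, 0], "yaw": 0, "jaw": 0}, {"dp": [0, 0, 0], "yaw": 0, "jaw": 0}, {"dp": [0, 0, 0], "yaw": 0, "jaw": 0}]'

```text
t: 1.98
ee_pos: [0.5962, 0.0821, 0.2309]
eef_rot: [-0.001, -0.042, 0.999, 0.0]
force: [-0.7, -0.9, 0.1]
gripper_width: -0.001
```

play_rows --commands '[{"dp": [0.22, -0.48, 0], "jaw": 0}, {"dp": [0, 0, -0.5], "jaw": 0}, {"dp": [0, 0, -0.5], "jaw": 0}, {"dp": [0, 0, -0.5], "jaw": 0}, {"dp": [0, 0, -0.3], "jaw": 0}, {"dp": [0, 0, 0], "jaw": 0}, {"dp": [0, 0, 0], "jaw": 0}]'

```text
schema error: expected keys dp, yaw, jaw
```

Run:
```python
from h import *
im=shot("scene","pics/s1.png");print(env.get_state()["ee_pos"],proj("scene",[env.get_state()["ee_pos"]]))
cv2.imwrite("pics/s1c.png",cv2.resize(im[130:310,150:390],None,fx=3,fy=3,interpolation=cv2.INTER_CUBIC))
```

```text
[0.59608184 0.08263301 0.23100616] [[288.48653136 137.88550519]]
```

View pics/s1c.png

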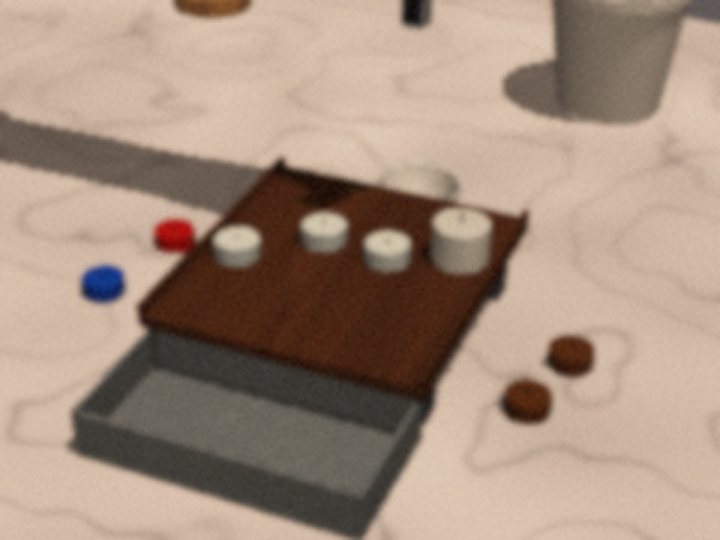

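The move was refused because rows need a yaw, so nothing moved. The picture shows the closed fingertips at crop (415,20), which matches their projection, and the tealights undisturbed at crop (238,245), (324,231) and (388,249).

play_rows --commands '[{"dp": [0.22, -0.48, 0], "yaw": 0, "jaw": 0}, {"dp": [0, 0, -0.5], "yaw": 0, "jaw": 0}, {"dp": [0, 0, -0.5], "yaw": 0, "jaw": 0}, {"dp": [0, 0, -0.5], "yaw": 0, "jaw": 0}, {"dp": [0, 0, -0.3], "yaw": 0, "jaw": 0}, {"dp": [0, 0, 0], "yaw": 0, "jaw": 0}, {"dp": [0, 0, 0], "yaw": 0, "jaw": 0}]'

```text
t: 2.9
ee_pos: [0.6139, 0.0459, 0.0974]
eef_rot: [0.001, -0.042, 0.999, 0.0]
force: [0.2, 0.2, 0.4]
gripper_width: -0.002
```

Run:
```python
from h import *
im=shot("scene","pics/s2.png");print(env.get_state()["ee_pos"],proj("scene",[env.get_state()["ee_pos"]]))
# cross-check tealight tops against scene0
i0=cv2.imread("pics/scene0.png")
w=cv2.inRange(cv2.cvtColor(i0,cv2.COLOR_BGR2HSV),(0,0,165),(180,45,255))[195:225,215:318]
n,l,st,ce=cv2.connectedComponentsWithStats(w)
for k in range(1,n):
    if st[k,4]>20: p=ce[k]+[215,195];print(p.round(1),st[k],ray("scene",p,.076)[0].round(4))
print("proj tops",proj("scene",[[.617,-.005,.076],[.558,-.004,.076],[.506,-.057,.076]]).round(1).tolist())
cv2.imwrite("pics/s2c.png",cv2.resize(im[160:310,170:350],None,fx=4,fy=4,interpolation=cv2.INTER_CUBIC))
```

```text
[0.61418781 0.0457325  0.09772022] [[286.97956701 193.32176102]]
[229.6 211.2] [ 8 14 13  5 22] [ 0.5129 -0.0662  0.076 ]
proj tops [[278.8, 210.4], [258.0, 204.1], [229.2, 208.8]]
```

View pics/s2c.png

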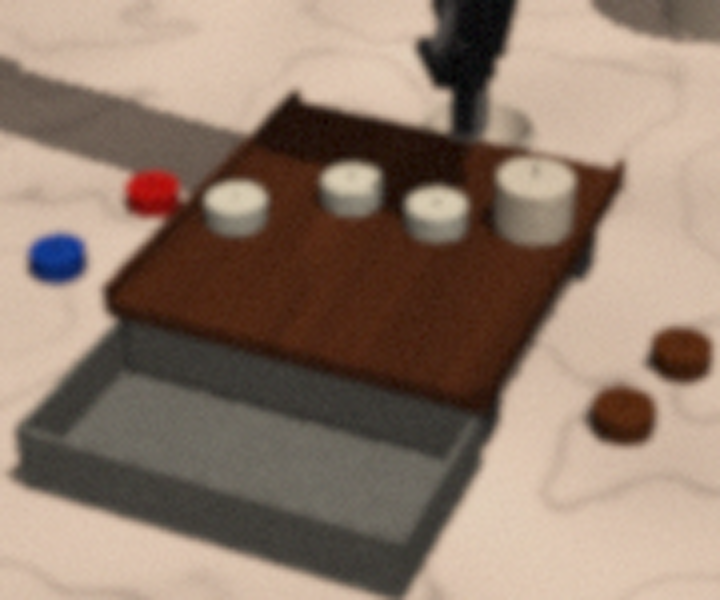

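The tealight tops at crop (436,200), (351,173) and (236,194) match my projected positions within about 1 px. The fingers are in lane behind the first one, so I descend and push gently.

play_rows --commands '[{"dp": [0, 0, -0.25], "yaw": 0, "jaw": 0}, {"dp": [0, 0, -0.16], "yaw": 0, "jaw": 0}, {"dp": [0, 0, 0], "yaw": 0, "jaw": 0}, {"dp": [0.006, -0.066, 0], "yaw": 0, "jaw": 0}, {"dp": [0.006, -0.066, 0], "yaw": 0, "jaw": 0}, {"dp": [0.006, -0.066, 0], "yaw": 0, "jaw": 0}, {"dp": [0.006, -0.066, 0], "yaw": 0, "jaw": 0}, {"dp": [0.006, -0.066, 0], "yaw": 0, "jaw": 0}]'

```text
t: 3.95
ee_pos: [0.6157, 0.0199, 0.0657]
eef_rot: [0.0, -0.042, 0.999, 0.0]
force: [-0.6, 0.0, -0.1]
gripper_width: -0.004
```

play_rows --commands '[{"dp": [0.006, -0.066, 0], "yaw": 0, "jaw": 0}, {"dp": [0.006, -0.066, 0], "yaw": 0, "jaw": 0}, {"dp": [0.008, -0.1, 0], "yaw": 0, "jaw": 0}, {"dp": [0.008, -0.1, 0], "yaw": 0, "jaw": 0}, {"dp": [0.008, -0.1, 0], "yaw": 0, "jaw": 0}, {"dp": [0.008, -0.1, 0], "yaw": 0, "jaw": 0}, {"dp": [0.008, -0.1, 0], "yaw": 0, "jaw": 0}, {"dp": [0.008, -0.1, 0], "yaw": 0, "jaw": 0}]'

```text
t: 4.95
ee_pos: [0.6202, -0.0351, 0.0656]
eef_rot: [0.0, -0.042, 0.999, 0.0]
force: [-0.1, 1.1, 2.0]
gripper_width: -0.001
```

```bash
cat > look.py <<'E'
from h import *
import sys
im=shot("scene",f"pics/{sys.argv[1]}.png")
cv2.imwrite(f"pics/{sys.argv[1]}c.png",cv2.resize(im[160:310,170:350],None,fx=4,fy=4,interpolation=cv2.INTER_CUBIC))
U=np.array([.086,-.996]);V=np.array([.996,.086]);p=np.array(env.get_state()["ee_pos"]);d=p[:2]-[.5877,-.026]
print(env.get_state()["t"],p.round(4),"s",d@U,"lane",d@V)
E
python3 look.py s3
```

```text
5.0 [ 0.6202 -0.0367  0.0656] s 0.013417504426837736 lane 0.03141455945810382
```

View pics/s3c.png

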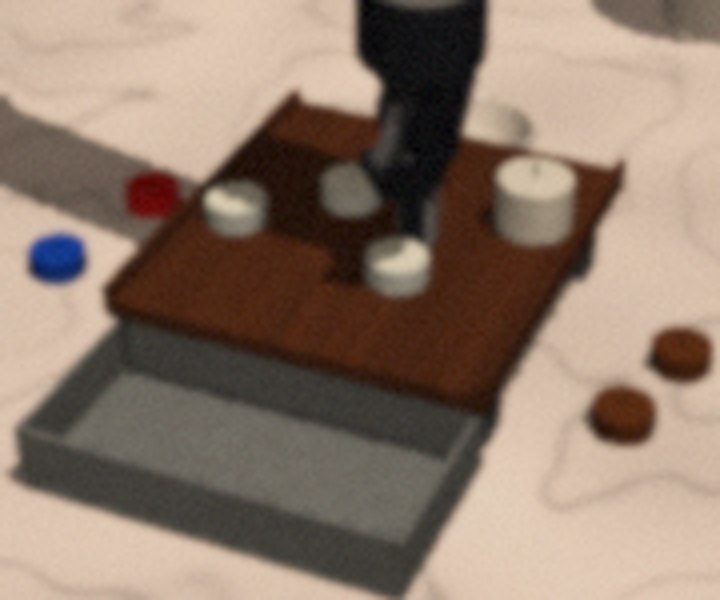

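The first tealight, at crop (398,254), is sliding straight ahead of the fingers. The candle at (535,200) and the others are unmoved. Continuing.

play_rows --commands '[{"dp": [0.008, -0.1, 0], "yaw": 0, "jaw": 0}, {"dp": [0.008, -0.1, 0], "yaw": 0, "jaw": 0}, {"dp": [0.008, -0.1, 0], "yaw": 0, "jaw": 0}, {"dp": [0.008, -0.1, 0], "yaw": 0, "jaw": 0}, {"dp": [0.008, -0.1, 0], "yaw": 0, "jaw": 0}, {"dp": [0.008, -0.1, 0], "yaw": 0, "jaw": 0}, {"dp": [0.008, -0.1, 0], "yaw": 0, "jaw": 0}]'

```text
t: 5.88
ee_pos: [0.6243, -0.0876, 0.0656]
eef_rot: [-0.0, -0.042, 0.999, 0.0]
force: [-0.1, 1.0, 1.4]
gripper_width: -0.001
```

```bash
cat >> look.py <<'E'
# white blobs on board/tray by low saturation & brightness, reported in board coordinates
if len(sys.argv)>2:
    print("px of pucks if ahead by .03:",proj("scene",[list(np.array([.5877,-.026])+(d@U+.0335)*U+(d@V)*V)+[.076]]).round(1), "crop", ((proj("scene",[list(np.array([.5877,-.026])+(d@U+.0335)*U+(d@V)*V)+[.076]])-[170,160])*4).round(0))
E
python3 look.py s4 1
```

```text
5.925 [ 0.6243 -0.0892  0.0656] s 0.06608820544121663 lane 0.031027097579048722
px of pucks if ahead by .03: [[259.4 236. ]] crop [[358. 304.]]
```

View pics/s4c.png

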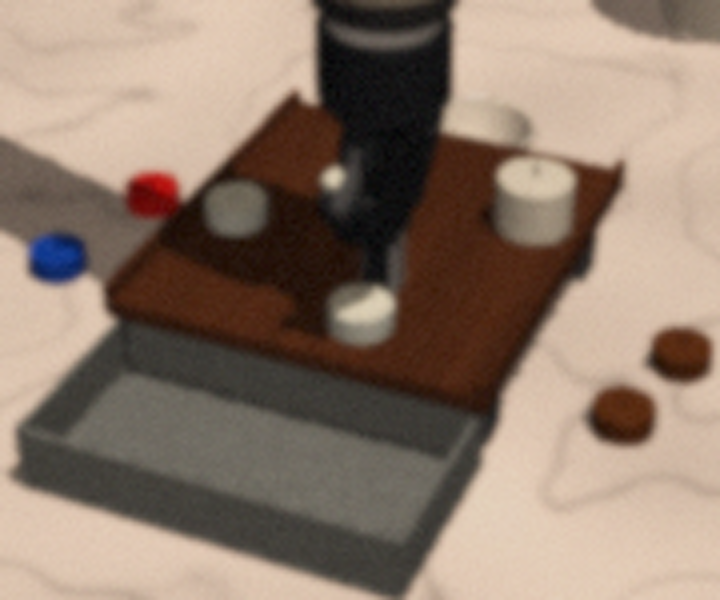

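The tealight top is at crop (362,302), against a prediction of (358,304), so it is centred within about 2 mm. Pushing it over the end.

play_rows --commands '[{"dp": [0.008, -0.1, 0], "yaw": 0, "jaw": 0}, {"dp": [0.008, -0.1, 0], "yaw": 0, "jaw": 0}, {"dp": [0.008, -0.1, 0], "yaw": 0, "jaw": 0}, {"dp": [0.008, -0.1, 0], "yaw": 0, "jaw": 0}, {"dp": [0.008, -0.1, 0], "yaw": 0, "jaw": 0}, {"dp": [0.008, -0.1, 0], "yaw": 0, "jaw": 0}, {"dp": [0.008, -0.1, 0], "yaw": 0, "jaw": 0}, {"dp": [0.008, -0.1, 0], "yaw": 0, "jaw": 0}]'

```text
t: 6.92
ee_pos: [0.6288, -0.1481, 0.0653]
eef_rot: [-0.0, -0.041, 0.999, -0.0]
force: [-0.9, 0.2, -0.1]
gripper_width: 0.001
```

play_rows --commands '[{"dp": [0, 0, 0], "yaw": 0, "jaw": 0}, {"dp": [-0.012, 0.14, 0], "yaw": 0, "jaw": 0}, {"dp": [0, 0, 0.4], "yaw": 0, "jaw": 0}, {"dp": [0, 0, 0.4], "yaw": 0, "jaw": 0}, {"dp": [0, 0, 0], "yaw": 0, "jaw": 0}]'

```text
t: 7.55
ee_pos: [0.63, -0.1355, 0.1281]
eef_rot: [0.002, -0.042, 0.999, -0.0]
force: [-0.4, -0.4, 0.6]
gripper_width: 0.0
```

```bash
python3 look.py s5 1
```

```text
7.6 [ 0.6289 -0.1354  0.1264] s 0.11247880825881033 lane 0.03161315001609509
px of pucks if ahead by .03: [[251.1 247.4]] crop [[324. 350.]]
```

View pics/s5c.png

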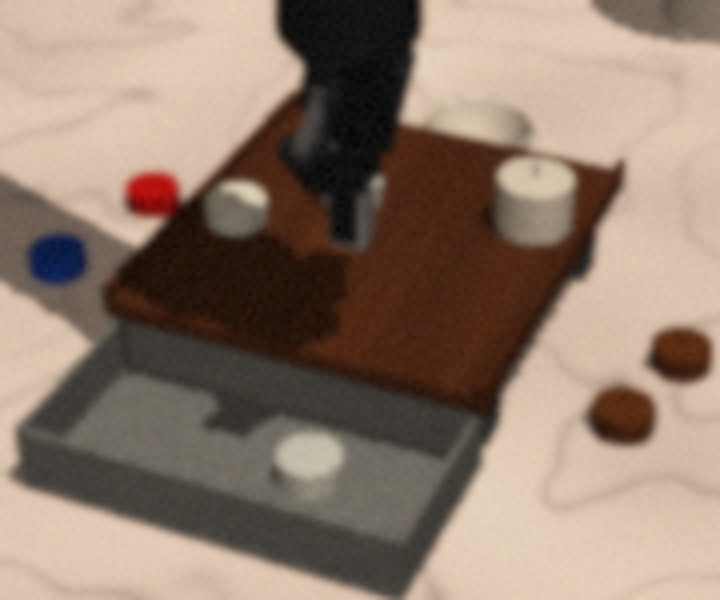

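The first tealight lies in the tray at crop (308,460). Next is the middle one.

play_rows --commands '[{"dp": [-0.25, 0.606, 0], "yaw": 0, "jaw": 0}, {"dp": [-0.25, 0.606, 0], "yaw": 0, "jaw": 0}, {"dp": [-0.25, 0.606, 0], "yaw": 0, "jaw": 0}, {"dp": [-0.25, 0.606, 0], "yaw": 0, "jaw": 0}, {"dp": [0, 0, 0], "yaw": 0, "jaw": 0}, {"dp": [0, 0, -0.35], "yaw": 0, "jaw": 0}, {"dp": [0, 0, 0], "yaw": 0, "jaw": 0}]'

```text
t: 8.48
ee_pos: [0.5513, 0.0444, 0.0972]
eef_rot: [-0.002, -0.041, 0.999, -0.001]
force: [0.4, 0.5, -0.0]
gripper_width: 0.006
```

```bash
python3 look.py s6 1
```

```text
8.525 [0.5522 0.0444 0.0983] s -0.07316721549232336 lane -0.029257903490110353
px of pucks if ahead by .03: [[259.9 201.1]] crop [[359. 165.]]
```

play_rows --commands '[{"dp": [0.02, 0, -0.25], "yaw": 0, "jaw": 0}, {"dp": [0, 0, -0.18], "yaw": 0, "jaw": 0}, {"dp": [0, 0, 0], "yaw": 0, "jaw": 0}, {"dp": [0.006, -0.066, 0], "yaw": 0, "jaw": 0}, {"dp": [0.006, -0.066, 0], "yaw": 0, "jaw": 0}, {"dp": [0.006, -0.066, 0], "yaw": 0, "jaw": 0}, {"dp": [0.006, -0.066, 0], "yaw": 0, "jaw": 0}, {"dp": [0.006, -0.066, 0], "yaw": 0, "jaw": 0}]'

```text
t: 9.52
ee_pos: [0.557, 0.0201, 0.0672]
eef_rot: [0.0, -0.042, 0.999, 0.0]
force: [-0.2, 0.9, 0.9]
gripper_width: -0.004
```

play_rows --commands '[{"dp": [0.008, -0.1, 0], "yaw": 0, "jaw": 0}, {"dp": [0.008, -0.1, 0], "yaw": 0, "jaw": 0}, {"dp": [0.008, -0.1, 0], "yaw": 0, "jaw": 0}, {"dp": [0.008, -0.1, 0], "yaw": 0, "jaw": 0}, {"dp": [0.008, -0.1, 0], "yaw": 0, "jaw": 0}, {"dp": [0.008, -0.1, 0], "yaw": 0, "jaw": 0}, {"dp": [0.008, -0.1, 0], "yaw": 0, "jaw": 0}, {"dp": [0.008, -0.1, 0], "yaw": 0, "jaw": 0}]'

```text
t: 10.52
ee_pos: [0.5618, -0.0401, 0.0671]
eef_rot: [-0.0, -0.042, 0.999, 0.0]
force: [-0.6, 1.2, 2.2]
gripper_width: -0.001
```

```bash
python3 look.py s7 1
python3 - <<'E'
from h import *
# puck = low-saturation blob close to the predicted spot
im=cv2.imread("pics/s7.png");h=cv2.cvtColor(im,cv2.COLOR_BGR2HSV)
w=cv2.inRange(h,(0,0,75),(180,70,255))[195:265,215:300]
n,l,st,ce=cv2.connectedComponentsWithStats(w)
for k in range(1,n):
    if st[k,4]>30: print((ce[k]+[215,195]).round(1),st[k])
E
```

```text
10.575 [ 0.5618 -0.0414  0.0671] s 0.013123506794447026 lane -0.027105074861728636
px of pucks if ahead by .03: [[246.2 218.5]] crop [[305. 234.]]
[220.2 199.5] [  0   0  16  14 127]
[296.9 209.7] [79  5  6 20 97]
[228.4 211.7] [  6  10  16  14 168]
[246.5 220. ] [ 24  18  18  15 195]
[297. 259.] [79 56  6 14 62]
[224.9 261.6] [  0  62  29   8 138]
```

The second tealight's blob at (246.5,220) matches the prediction of (246.2,218.5), so it is centred. I continue over the edge.

play_rows --commands '[{"dp": [0.008, -0.1, 0], "yaw": 0, "jaw": 0}, {"dp": [0.008, -0.1, 0], "yaw": 0, "jaw": 0}, {"dp": [0.008, -0.1, 0], "yaw": 0, "jaw": 0}, {"dp": [0.008, -0.1, 0], "yaw": 0, "jaw": 0}, {"dp": [0.008, -0.1, 0], "yaw": 0, "jaw": 0}, {"dp": [0.008, -0.1, 0], "yaw": 0, "jaw": 0}, {"dp": [0.008, -0.1, 0], "yaw": 0, "jaw": 0}, {"dp": [0.008, -0.1, 0], "yaw": 0, "jaw": 0}]'

```text
t: 11.58
ee_pos: [0.5666, -0.1001, 0.0671]
eef_rot: [-0.0, -0.042, 0.999, 0.0]
force: [-0.3, 0.8, 2.5]
gripper_width: -0.001
```

play_rows --commands '[{"dp": [0.008, -0.1, 0], "yaw": 0, "jaw": 0}, {"dp": [0.008, -0.1, 0], "yaw": 0, "jaw": 0}, {"dp": [0.008, -0.1, 0], "yaw": 0, "jaw": 0}, {"dp": [0.008, -0.1, 0], "yaw": 0, "jaw": 0}, {"dp": [0.008, -0.1, 0], "yaw": 0, "jaw": 0}, {"dp": [0.008, -0.1, 0], "yaw": 0, "jaw": 0}, {"dp": [0.008, -0.1, 0], "yaw": 0, "jaw": 0}, {"dp": [0, 0, 0], "yaw": 0, "jaw": 0}]'

```text
t: 12.58
ee_pos: [0.5704, -0.1534, 0.0669]
eef_rot: [-0.0, -0.041, 0.999, -0.0]
force: [-0.8, 0.6, -0.0]
gripper_width: -0.003
```

play_rows --commands '[{"dp": [-0.012, 0.14, 0], "yaw": 0, "jaw": 0}, {"dp": [0, 0, 0.4], "yaw": 0, "jaw": 0}, {"dp": [0, 0, 0.4], "yaw": 0, "jaw": 0}, {"dp": [0, 0, 0], "yaw": 0, "jaw": 0}]'

```text
t: 13.08
ee_pos: [0.5716, -0.1406, 0.1293]
eef_rot: [0.002, -0.042, 0.999, -0.0]
force: [-0.3, 0.3, 0.5]
gripper_width: -0.003
```

```bash
python3 look.py s8
```

```text
13.125 [ 0.5705 -0.1405  0.1278] s 0.11251413902323887 lane -0.02696724750804603
```

View pics/s8c.png

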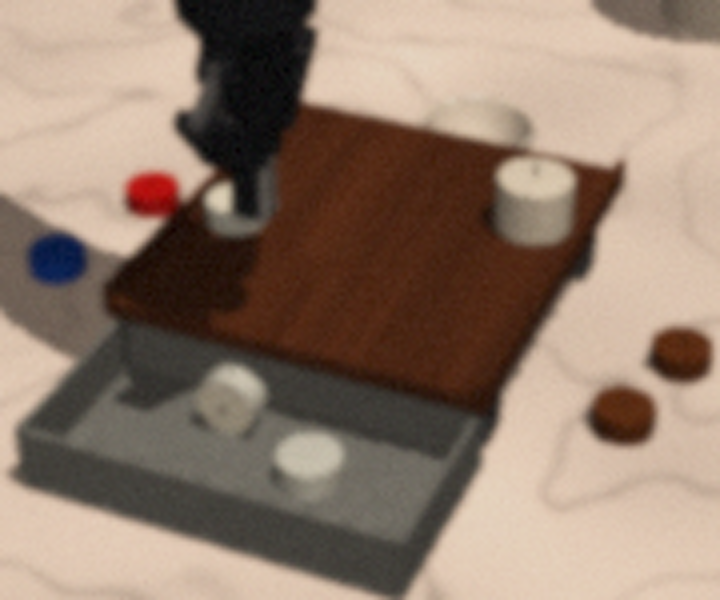

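The second tealight is in the tray, tilted, at crop (232,400). Now the third.

play_rows --commands '[{"dp": [-0.302, 0.61, 0], "yaw": 0, "jaw": 0}, {"dp": [-0.302, 0.61, 0], "yaw": 0, "jaw": 0}, {"dp": [-0.302, 0.61, 0], "yaw": 0, "jaw": 0}, {"dp": [0, 0, 0], "yaw": 0, "jaw": 0}, {"dp": [0, 0, -0.35], "yaw": 0, "jaw": 0}, {"dp": [0, 0, 0], "yaw": 0, "jaw": 0}]'

```text
t: 13.88
ee_pos: [0.5001, -0.0048, 0.0989]
eef_rot: [-0.002, -0.041, 0.999, -0.0]
force: [-0.5, 0.1, 0.1]
gripper_width: 0.003
```

```bash
python3 look.py s9 1
```

```text
13.925 [ 0.501  -0.005   0.0999] s -0.0284213198273288 lane -0.0845465149662557
px of pucks if ahead by .03: [[232.5 205. ]] crop [[250. 180.]]
```

play_rows --commands '[{"dp": [0.02, 0, -0.25], "yaw": 0, "jaw": 0}, {"dp": [0, 0, -0.19], "yaw": 0, "jaw": 0}, {"dp": [0, 0, 0], "yaw": 0, "jaw": 0}, {"dp": [0.006, -0.066, 0], "yaw": 0, "jaw": 0}, {"dp": [0.006, -0.066, 0], "yaw": 0, "jaw": 0}, {"dp": [0.006, -0.066, 0], "yaw": 0, "jaw": 0}, {"dp": [0.006, -0.066, 0], "yaw": 0, "jaw": 0}, {"dp": [0.006, -0.066, 0], "yaw": 0, "jaw": 0}]'

```text
t: 14.92
ee_pos: [0.5057, -0.0295, 0.0679]
eef_rot: [0.0, -0.041, 0.999, 0.0]
force: [-1.2, 0.3, 0.2]
gripper_width: 0.0
```

play_rows --commands '[{"dp": [0.008, -0.1, 0], "yaw": 0, "jaw": 0}, {"dp": [0.008, -0.1, 0], "yaw": 0, "jaw": 0}, {"dp": [0.008, -0.1, 0], "yaw": 0, "jaw": 0}, {"dp": [0.008, -0.1, 0], "yaw": 0, "jaw": 0}, {"dp": [0.008, -0.1, 0], "yaw": 0, "jaw": 0}, {"dp": [0.008, -0.1, 0], "yaw": 0, "jaw": 0}, {"dp": [0.008, -0.1, 0], "yaw": 0, "jaw": 0}]'

```text
t: 15.8
ee_pos: [0.5099, -0.0821, 0.0678]
eef_rot: [-0.0, -0.042, 0.999, 0.0]
force: [-0.2, 0.6, 0.2]
gripper_width: 0.001
```

```bash
python3 look.py s10 1
python3 - <<'E'
from h import *
im=cv2.imread("pics/s10.png");h=cv2.cvtColor(im,cv2.COLOR_BGR2HSV)
w=cv2.inRange(h,(0,0,75),(180,70,255))[195:265,195:300]
n,l,st,ce=cv2.connectedComponentsWithStats(w)
for k in range(1,n):
    if st[k,4]>30: print((ce[k]+[195,195]).round(1),st[k])
E
```

```text
15.85 [ 0.5099 -0.0833  0.0679] s 0.05038837085036057 lane -0.08238625357824747
px of pucks if ahead by .03: [[218.3 221.3]] crop [[193. 245.]]
[199.7 209.4] [  0   0  15  35 295]
[296.9 209.5] [99  5  6 20 97]
[219.2 222. ] [ 15  13  20  23 214]
[196.2 240.4] [ 0 38  5 14 37]
[217.4 258.6] [  0  54  49  16 496]
[297.  259.2] [99 56  6 14 58]
```

The third tealight's blob at (219,222) matches the prediction of (218,221). Finishing the push.

play_rows --commands '[{"dp": [0.008, -0.1, 0], "yaw": 0, "jaw": 0}, {"dp": [0.008, -0.1, 0], "yaw": 0, "jaw": 0}, {"dp": [0.008, -0.1, 0], "yaw": 0, "jaw": 0}, {"dp": [0.008, -0.1, 0], "yaw": 0, "jaw": 0}, {"dp": [0.008, -0.1, 0], "yaw": 0, "jaw": 0}, {"dp": [0.008, -0.1, 0], "yaw": 0, "jaw": 0}, {"dp": [0.008, -0.1, 0], "yaw": 0, "jaw": 0}, {"dp": [0.008, -0.1, 0], "yaw": 0, "jaw": 0}]'

```text
t: 16.85
ee_pos: [0.5148, -0.1418, 0.0679]
eef_rot: [0.0, -0.042, 0.999, 0.0]
force: [-0.7, 4.6, 10.1]
gripper_width: 0.001
```

play_rows --commands '[{"dp": [0.008, -0.1, 0], "yaw": 0, "jaw": 0}, {"dp": [0.008, -0.1, 0], "yaw": 0, "jaw": 0}, {"dp": [0, 0, 0], "yaw": 0, "jaw": 0}, {"dp": [-0.012, 0.14, 0], "yaw": 0, "jaw": 0}, {"dp": [0, 0, 0.5], "yaw": 0, "jaw": 0}, {"dp": [0, 0, 0.7], "yaw": 0, "jaw": 0}, {"dp": [0, 0, 0.6], "yaw": 0, "jaw": 0}, {"dp": [0, 0, 0], "yaw": 0, "jaw": 0}]'

```text
t: 17.85
ee_pos: [0.5173, -0.1454, 0.2064]
eef_rot: [0.004, -0.042, 0.999, -0.0]
force: [-0.3, 0.2, -0.6]
gripper_width: 0.002
```

```bash
python3 look.py s11
```

```text
17.9 [ 0.5159 -0.1451  0.2042] s 0.11243614421431584 lane -0.08178143177001768
```

View pics/s11c.png

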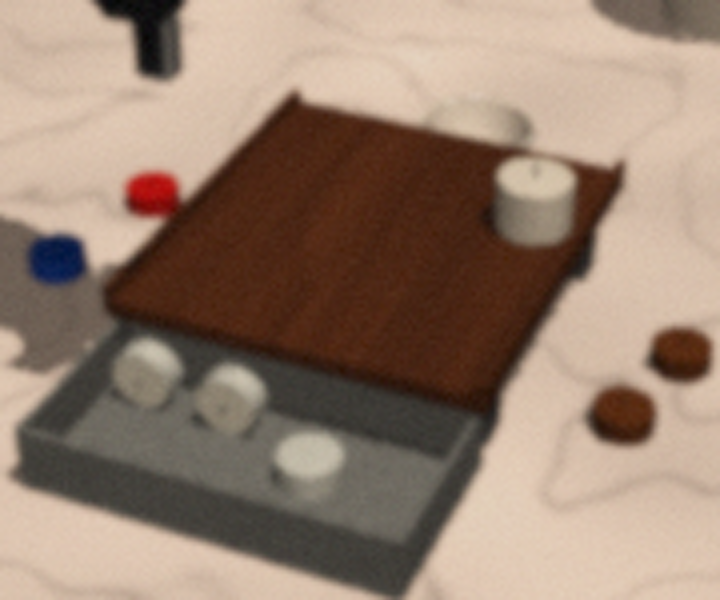

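All three are in the tray, at crop (147,373), (231,399) and (308,460), two of them leaning on the inner wall. The candle, bowl and look-alikes look unmoved. I wait for them to settle, then compare numerically.

play_rows --commands '[{"dp": [0, 0, 0], "yaw": 0, "jaw": 0}, {"dp": [0, 0, 0], "yaw": 0, "jaw": 0}, {"dp": [0, 0, 0], "yaw": 0, "jaw": 0}, {"dp": [0, 0, 0], "yaw": 0, "jaw": 0}, {"dp": [0, 0, 0], "yaw": 0, "jaw": 0}, {"dp": [0, 0, 0], "yaw": 0, "jaw": 0}]'

```text
t: 18.65
ee_pos: [0.515, -0.1461, 0.2028]
eef_rot: [0.0, -0.042, 0.999, -0.0]
force: [-0.5, 1.0, -0.0]
gripper_width: -0.002
```

Run:
```python
from h import *
b=shot("scene","pics/s12.png").astype(int);a=cv2.imread("pics/s11.png").astype(int);o=cv2.imread("pics/scene0.png").astype(int)
R={"tray":(235,295,175,292),"candle":(197,224,291,316),"bowl":(184,195,275,304),"bucket":(110,172,330,385),"remote":(310,345,60,162)}
for n,(r0,r1,c0,c1) in R.items():
    f=lambda x,y:np.abs(x-y)[r0:r1,c0:c1].max(2)
    print(n,"since last",f(b,a).mean().round(1),"since start",f(b,o).mean().round(1),(f(b,o)>40).sum())
p=[[147,373],[231,399],[308,460]]
for q in p: print(ray("scene",[170+q[0]/4,160+q[1]/4],.025)[0].round(3), end=" ")
ctr=np.array([.5877,-.026])+.175*np.array([.086,-.996]);print("tray",ctr)
env.job_done()
```

```text
tray since last 3.5 since start 16.8 820
candle since last 3.3 since start 7.7 0
bowl since last 2.7 since start 9.3 0
bucket since last 3.0 since start 8.2 0
remote since last 3.5 since start 7.5 0
[ 0.518 -0.179  0.025] [ 0.574 -0.176  0.025] [ 0.639 -0.201  0.025] tray [ 0.60275 -0.2003 ]
the job is handed in; nothing more can be done
```

I pushed the three tealights one at a time along their lanes with the closed fingers and over the -y end into the grey tray. I handed the job in at about 18.7 s of the 54 s allowed; it reports no verdict.

- **Tealights:** The last picture shows all three inside the tray outline. One lies flat and two lean against the inner wall, with their centres well below 45 mm. They did not move between the last two pictures.
- **Other things:** The candle, bowl, bucket and remote show no displaced pixels compared with the start picture. The fingers are clear, 0.2 m above the table.
- **Force:** The wrist force stayed at or below about 2.5 N while pushing, apart from one reading of about 11 N as the third tealight tipped over the edge. That is under the 15 N limit, but I only read the force at the end of each move, so any peak in between was not seen.

One move call was refused because its rows had no yaw value; nothing moved, and I resent it. I viewed 9 of the 10 budgeted pictures.

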